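# Book a stopper into the rotary stock bin

## Task

Turn the rotary bin by its T-handle until the wide compartment is centred under the chute, then take the hand scanner from its rest, aim it squarely at the middle of that compartment's bar label from about 7 cm and hold it still for a second. Lay the scanner back in its rest the way it lay, then drop the rubber stopper through the chute into the wide compartment. Leave the tape roll, the amber bottle and the small beaker where they stand.

Things in the scene. Friction and masses are not known exactly. Their poses are not given: they have to be found in the camera images.
- tray (a joint): angle of the round white tray of the rotary bin, rad, counter-clockwise positive seen from above; 0 = the wide compartment (144 degrees; the other three are 72 degrees each) is centred under the chute. It starts between +0.55 and +1.35, has stops at -1.6 and +1.6, turns with light friction (0.08 N m) and stays where it is left
- handle (a point): centre of the black T-handle on the tray's upright spindle, on the turning axis, 225 mm above the bench. The handle is a bar 70 mm long along this frame's y, 16 mm thick along x and 30 mm high (top at 240 mm). The frame turns with the tray; z up. Spindle 16 mm thick below it
- label (a point): middle of the white bar label (46 mm wide, 32 mm high) on the outside of the tray wall at the wide compartment, 78 mm above the bench, 122 mm from the turning axis. The frame turns with the tray: the label faces its -x, y runs along it, z up. At tray = 0 it lies below the chute, midway between its legs. The narrow compartments have similar labels, which are not meant
- bin_base: fixed round grey base of the rotary bin, 272 mm across, origin on the bench in the turning axis, -x towards the chute, whose two legs stand 156 mm apart, 131 mm from the axis. The white tray on it is 240 mm across with a wall 4 mm thick, its rim 112 mm and its floor 38 mm above the bench; the wide compartment reaches 72 degrees to each side of its label. Place and yaw vary
- chute_mouth (a point): centre of the round upper rim of the fixed metal chute, 180 mm above the bench, 80 mm from the turning axis: a funnel 86 mm across outside (80 inside) at the rim that narrows to a tube 52 mm inside, whose lower end is 125 mm above the bench. It stands on two thin legs. Frame: -x points away from the turning axis, z up
- scanner_grip (a point): middle of the loose grey hand scanner's body (a bar 28 mm wide, 30 mm high, 180 g); the place to grip, between the two saddles of its rest, 50 mm above the bench as it lies there. Frame: x along the scanner towards its window (the way it looks), z up. The bar reaches 85 mm behind this point and 53 mm ahead, then a head 40 mm wide, 36 mm high, to 95 mm ahead. It starts lying in its rest
- scanner_window (a point): middle of the scanner's dark window on the front of the head, 96 mm ahead of scanner_grip along x; same axes; it looks along +x
- scanner: the scanner itself, origin and axes as scanner_grip
- rest: fixed black rest of the scanner, origin on the bench under scanner_grip as it lies there, x along the scanner towards its window. Two U-shaped saddles 12 mm thick at x = -55 mm and x = +40 mm, floor 35 mm above the bench, 36 mm free width between cheeks that rise to 52 mm, 50 mm wide outside
- stopper_centre (a point): centre of the loose black rubber stopper, a tapered plug 35 mm across at the top, narrower at the bottom, 30 mm high, 18 g, standing on the bench; this point is 15 mm above the bench. Found on the right side of the bench
- stopper: the stopper itself, origin in the middle of its underside
- burette_stand: bystander: fixed tall burette stand at the right end of the bench, base plate about 200 x 140 mm, rod 624 mm high with a burette clamped to it and an arm; keep the robot arm clear of it, passing in front of it (nearer the robot), not over it
- tape: bystander: roll of label tape lying flat, 72 mm across, 18 mm high, origin in the middle of its underside; leave it
- amber_bottle: bystander: stoppered amber reagent bottle, 56 mm across, 109 mm high, origin in the middle of its underside; leave it
- small_beaker: bystander: small glass beaker upside down, 61 mm across, 69 mm high, origin in the middle of its underside; leave it

How it is judged:
By the outcome, as a careful person would: the job done as asked, in the order asked, and still so for the second after the job is handed in, with the robot touching nothing.
It also fails if it takes over 72 s, if anything falls off the work surface, if the arm or the gripper's body presses on something with over 40 N, if the wrist force passes 120 N, or if a joint passes its speed limit or range.

## Robot

A 7-joint arm with a two-finger parallel gripper is mounted at the origin on a cart in front of the work surface, level with it; the furniture and walls round the work are solid. World frame = base frame: x ahead of the robot, y to its left, z up, the work surface at z = 0. Lengths are in mm, angles in rad, forces in N, time in s.
With the tool pointing down it reaches from about 425 to 875 mm from the base axis. Payload 9.9 kg.
Tool frame: the origin (TCP) lies midway between the tips of the shut fingers; the grasp point (between the pads) lies 19 mm behind it; z points along the fingers, y is the line along which they close (so a half turn about z gives the same grasp; the last joint's range is limited). The gripper opens to 85 mm and grips with 20 to 120 N. Pads are 22 mm wide; open, the fingers measure 114 mm over their backs; the gripper's body (76 mm by 85 mm) begins 54 mm behind the grasp point. The pads swing forward as they close: fully open they stand 13 mm farther back than shut.
Start: joints at [1.088, 0.576, 0.025, 1.437, -0.015, 1.129, -0.057], TCP at [262.116, -622.032, 206.189] pointing down, gripper open.
Joint ranges: [-2.76, 2.76], [-0.34, 2.15], [-1.52, 1.57], [0.19, 2.46], [-1.09, 4.23], [0.17, 1.99], [-2.82, 2.82]. Speed limits (rad/s): [2.22, 2.22, 3.01, 3.01, 3.14, 3.14, 3.14].

## Interface

Orientations are given as a rotation vector (axis times angle).
In Python, from bench import r, cams, finder gives the robot as it stands. Calls block until the motion is done:
- r.move_to(position, orientation): joint-space move of the TCP to a pose.
- r.move_linear(position, ori=None, speed=150): straight line of the TCP; ori=None keeps the orientation; speed is the mean speed in mm/s.
- r.set_joints(angles): joint-space move.
- r.ungrasp() and r.close(strength=None): open the fingers fully, or close them until they stop; strength is the grip in N (None keeps the last).
- r.dwell(seconds).
- r.inverse_kinematics(position, orientation): joint angles nearest the present ones, or None.
- cams.grab_frame(name): name is "scene" or "top" or "wrist"; returns (picture, depth): 400x640x3 uint8, red, green, blue; 400x640 float32, mm along the optical axis (not along the pixel's ray), 0 where there is no reading.
- cams.calibration(name): a dict with "K" (3x3 intrinsics, pixels), "rvec" (rotation vector, rad) and "tvec" (3), from world to camera coordinates, as OpenCV has them. Camera axes: x right, y down, z forward; pixel columns grow to the right and rows downward; lengths in mm; the calibration is good to about 2 mm. A picture is of the moment at which its call begins: read the wrist's pose just before it. calibration takes no time and is no camera call; for the wrist camera it gives the pose at the moment of the call.
A pose or a line that the arm cannot do raises r.PlanningError and nothing moves.
- r.finish_job(): hands the job in; it is judged then, once.
Trained networks look in the newest picture that a camera, given by its name, has taken for a name from the list of things; names that differ only in an ending like _2 or _b are one class to them, and where a whole thing is asked for, a point or a joint stands for the part that bears it (a point fixed in the world has none). Each returns a list of dicts, best first, with "p" (0 to 1); they miss things now and then, are a little off and sometimes report something else, mostly with a low value. They report only what shows in the picture. A call takes as long as a camera call.
- finder.trace(camera, target): "pixels" (400x640 bool, what is visible of it).
- finder.mark_of(camera, target): "point" ([x, y, z] in mm, in world coordinates, good to about 4 mm: a listed point, or the origin of a listed thing).
Readings, each from a call of its own:
- r.get_t(): time.
- r.get_q(): joint angles.
- r.get_dq(): joint speeds.
- r.get_joint_torque(): joint torques, N m.
- r.get_tool_pos(): TCP position.
- r.get_tcp_rot(): TCP orientation.
- r.get_contact_force(): force on the tool from outside, world axes, zero at the start.
- r.get_torque(): the same for the moment, N m.
- r.get_grip_width(): finger opening in mm.
- r.get_gripper_force(): force on a finger pad.
Only numpy, scipy, OpenCV 4.12 (cv2) and the standard library are available. Lean on these libraries where they do the work, as an engineer would, in place of code of your own. Each camera call takes 0.05 s, during which the arm holds its last target. There are 200 camera calls.

## Working session

There is one attempt and no reset: what is moved stays moved. The work goes in short steps, each a Python script; the robot and the scene stay as the last script left them, time stands still between calls to the robot, and variables do not carry over. Pictures are saved under pics/ and viewed, at most 10 in all, crops included, and the job is handed in when it is done.

```bash
ls; mkdir -p pics; python3 - <<'E'
from bench import r,cams,finder
import cv2,numpy as np
for c in ["scene","top"]:
    im,d=cams.grab_frame(c); cv2.imwrite(f"pics/{c}0.png",im[:,:,::-1])
    k=cams.calibration(c); R=cv2.Rodrigues(k["rvec"])[0]; print(c,"campos",(-R.T@k["tvec"]).round())
    for t in ["handle","label","bin_base","chute_mouth","scanner_grip","scanner_window","rest","stopper_centre","burette_stand","tape","amber_bottle","small_beaker"]:
        print(t,[(round(m["p"],2),np.round(m["point"]).tolist()) for m in finder.mark_of(c,t)[:4]])
print(r.get_t(),r.get_tool_pos(),r.get_tcp_rot())
E
```

```text
pics
scene campos [-203.  894.  812.]
handle [(0.98, [538.0, 102.0, 228.0]), (0.2, [581.0, -195.0, 16.0])]
label [(0.63, [593.0, -7.0, 76.0])]
bin_base [(0.64, [530.0, 102.0, -3.0]), (0.56, [522.0, 20.0, 183.0])]
chute_mouth [(0.67, [522.0, 20.0, 183.0])]
scanner_grip [(0.89, [450.0, -280.0, 52.0])]
scanner_window [(0.35, [535.0, 100.0, -2.0])]
rest [(0.83, [452.0, -279.0, -1.0]), (0.37, [791.0, -5.0, -1.0])]
stopper_centre [(0.61, [581.0, -193.0, 15.0])]
burette_stand []
tape [(0.75, [381.0, -52.0, -1.0])]
amber_bottle [(0.92, [794.0, -8.0, -1.0])]
small_beaker [(0.74, [372.0, -418.0, 3.0])]
top campos [ 442. -212. 1363.]
handle [(0.88, [539.0, 101.0, 222.0])]
label [(0.81, [593.0, -10.0, 76.0]), (0.49, [519.0, 22.0, 182.0])]
bin_base [(0.71, [539.0, 98.0, -0.0])]
chute_mouth [(0.74, [517.0, 17.0, 179.0])]
scanner_grip [(0.87, [451.0, -278.0, 46.0])]
scanner_window [(0.9, [464.0, -182.0, 48.0])]
rest [(0.61, [447.0, -280.0, -2.0])]
stopper_centre [(0.41, [589.0, -194.0, 11.0])]
burette_stand [(0.45, [592.0, -4.0, 76.0])]
tape [(0.65, [381.0, -48.0, -2.0])]
amber_bottle [(0.5, [790.0, -7.0, 2.0])]
small_beaker [(0.53, [376.0, -419.0, 2.0])]
1.3 [ 262.138548   -622.03855837  206.18682509] [-3.07933226e+00 -6.22343478e-01 -6.18263452e-06]
```

View pics/scene0.png

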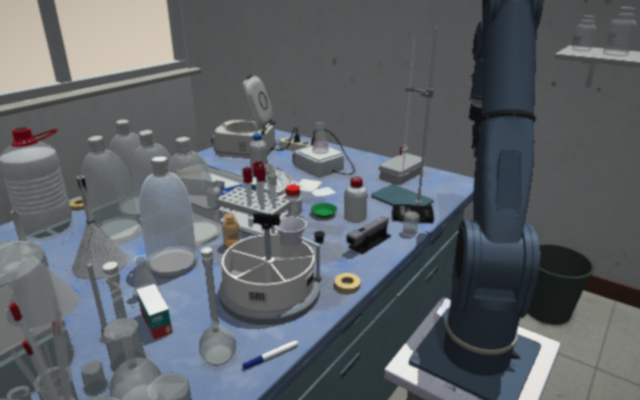

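View pics/top0.png

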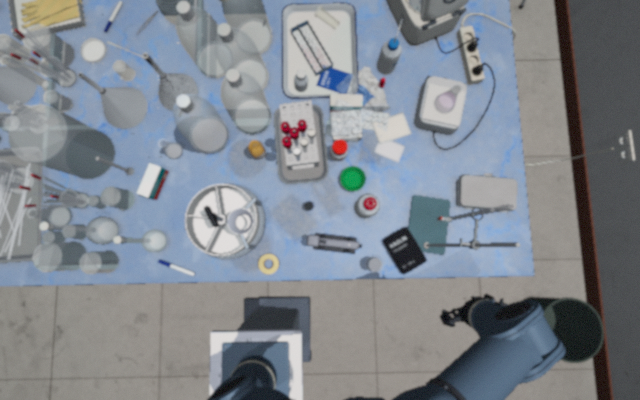

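The scene view shows the bin with its T-handle at (265,222), the wide label at the back, the scanner at (368,232) and the tape at (347,283). The top view shows the bin at (224,220), the stopper at (308,206), the scanner at (331,242) with its head to the left, and the burette stand at about (435,225). The finder points agree with this. Together they put the bin's -x at about -103° and the tray at about +0.69.

```bash
cat > h.py <<'E'
from bench import r,cams,finder
import cv2,numpy as np
from scipy.spatial.transform import Rotation as Rot
rad=np.radians
def down(a):  # tool down, closing line (tool y) at world angle a (deg)
    y=np.array([np.cos(rad(a)),np.sin(rad(a)),0]); z=np.array([0,0,-1.])
    return Rot.from_matrix(np.c_[np.cross(y,z),y,z]).as_rotvec()
def cloud(c):
    k=cams.calibration(c); im,d=cams.grab_frame(c); K=k["K"]; R=cv2.Rodrigues(np.array(k["rvec"]))[0]
    v,u=np.mgrid[:400,:640]
    P=np.stack([(u-K[0,2])*d/K[0,0],(v-K[1,2])*d/K[1,1],d],-1)
    W=(P-np.ravel(k["tvec"]))@R; W[d==0]=np.nan
    return im,W
def marks(c,*ts):
    for t in ts: print(t,[(round(m["p"],2),np.round(m["point"],1).tolist()) for m in finder.mark_of(c,t)[:2]])
E
python3 - <<'E'
from h import *
r.move_linear([200,-450,340],down(-67),speed=250)
r.move_to([455,-10,400],down(90))
print(r.get_t(),r.get_q().round(2) if hasattr(r.get_q(),'round') else r.get_q())
for a in(116.6,77,-63.4,-103):
    print(a,np.round(r.inverse_kinematics([538,101,206],down(a)),2))
im,W=cloud("wrist"); cv2.imwrite("pics/w1.png",im[:,:,::-1]); np.save("W1.npy",W)
marks("wrist","handle","label","bin_base","chute_mouth","stopper_centre")
m=np.nan_to_num((W[...,2]>215)&(W[...,2]<255)&(np.hypot(W[...,0]-538,W[...,1]-101)<55))
p=W[m][:,:2]; print(len(p), cv2.minAreaRect(p.astype(np.float32)),np.median(W[m][:,2]))
m=np.nan_to_num((W[...,2]>170)&(W[...,2]<190)&(np.hypot(W[...,0]-519,W[...,1]-19)<60))
p=W[m][:,:2].astype(np.float32); print(len(p), cv2.minEnclosingCircle(p),cv2.fitEllipse(p) if len(p)>9 else 0)
E
```

```text
4.2167 [ 0.48  0.15 -0.66  1.61  0.09  1.42  1.38]
116.6 [ 0.23  0.46 -0.75  1.76  0.35  1.06  1.4 ]
77 [ 0.19  0.44 -0.68  1.76  0.32  1.05  0.74]
-63.4 [-0.09  0.39 -0.26  1.77  0.12  0.99 -1.5 ]
-103 [-0.99  0.77  1.36  1.8  -0.79  1.26 -1.2 ]
handle [(0.59, [533.2, 101.4, 224.1])]
label [(0.6, [592.8, -13.7, 79.0]), (0.39, [532.5, 101.8, 225.5])]
bin_base [(0.57, [535.5, 97.6, 0.6])]
chute_mouth [(0.61, [523.3, 20.6, 176.8])]
stopper_centre [(0.57, [582.8, -192.8, 11.7])]
755 ((528.20849609375, 95.42457580566406), (56.55758285522461, 16.08894157409668), 27.980831146240234) 238.1137350763648
1020 ((522.3890380859375, 19.856969833374023), 42.65468215942383) ((521.6441040039062, 19.76154327392578), (78.95603942871094, 79.26531219482422), 94.40186309814453)
```

View pics/w1.png

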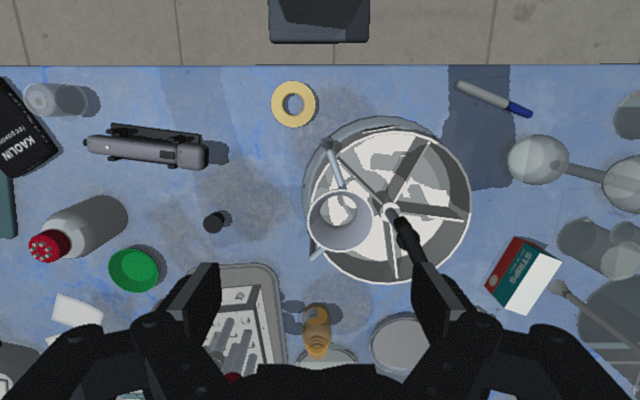

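The wrist view shows the handle at (408,240) partly hidden by a finger, the funnel at (338,218), the stopper at (213,221) and the scanner at (147,148) with its head to the right. I'll fit the rim, the scanner and the stopper from this cloud.

```bash
cat >> h.py <<'E'
from scipy.optimize import least_squares
def sel(W,c,rad_,z0,z1): 
    return W[np.nan_to_num((W[...,2]>z0)&(W[...,2]<z1)&(np.hypot(W[...,0]-c[0],W[...,1]-c[1])<rad_))]
def circ(p,c,R):
    s=least_squares(lambda q:np.hypot(p[:,0]-q[0],p[:,1]-q[1])-R,c,loss="soft_l1",f_scale=2); return s.x,np.std(s.fun)
E
python3 - <<'E'
from h import *
W=np.load("W1.npy")
p=sel(W,(536,100),135,108,116); d=np.hypot(p[:,0]-536,p[:,1]-100); p=p[d>108]; print("rim",len(p),circ(p,(536,100),118))
p=sel(W,(522,20),60,176,186); d=np.hypot(p[:,0]-522,p[:,1]-20); p=p[d>36]; print("chute",len(p),circ(p,(522,20),41.5),np.median(p[:,2]))
p=sel(W,(450,-279),130,57,75); print("scanner",len(p),cv2.minAreaRect(p[:,:2].astype(np.float32)),np.percentile(p[:,2],[5,50,95]))
p=sel(W,(450,-279),70,60,70); print("body",cv2.minAreaRect(p[:,:2].astype(np.float32)), cv2.fitLine(p[:,:2].astype(np.float32),cv2.DIST_L2,0,.01,.01).ravel())
p=sel(W,(584,-193),40,22,40); print("stop",len(p),cv2.minEnclosingCircle(p[:,:2].astype(np.float32)),np.median(p[:,2]))
E
```

```text
rim 1270 (array([534.32918304,  98.13521866]), np.float64(1.8396977860766948))
chute 600 (array([521.73503616,  19.74808822]), np.float64(1.1366377711523974)) 178.67409842834604
scanner 2283 ((494.4425048828125, -278.4920349121094), (181.48883056640625, 124.19063568115234), 85.00150299072266) [59.33267493 63.81607341 67.47271169]
body ((445.8812561035156, -278.20599365234375), (139.62469482421875, 38.5199089050293), 79.2772216796875) [ 1.3072658e-01  9.9141848e-01  4.4870020e+02 -2.7728607e+02]
stop 302 ((582.09033203125, -193.99732971191406), 17.614540100097656) 28.821714085092943
```

```bash
cat > look.py <<'E'
from h import *
def look(n,c=(534.3,98.1),m=(521.7,19.7)):
    im,W=cloud("wrist"); cv2.imwrite(f"pics/{n}.png",im[:,:,::-1]); np.save(n+".npy",W)
    p=sel(W,c,135,108,116); d=np.hypot(*(p[:,:2]-c).T); p=p[d>108]; c2,s=circ(p,c,118); print("rim",len(p),c2,s)
    p=sel(W,m,60,176,186); d=np.hypot(*(p[:,:2]-m).T); p=p[d>36]; m2,s=circ(p,m,41.5); print("chute",len(p),m2,s)
    p=sel(W,c,50,222,255); h=cv2.minAreaRect(p[:,:2].astype(np.float32)); print("handle",len(p),h)
    v=cv2.fitLine(p[:,:2].astype(np.float32),cv2.DIST_L2,0,.01,.01).ravel(); print("bar deg",np.degrees(np.arctan2(v[1],v[0])))
    for a,b in((c2,m2),(h[0],m2)): print("chute dir",np.degrees(np.arctan2(*(b-np.array(a))[::-1])))
    marks("wrist","handle","label","chute_mouth")
E
python3 - <<'E'
from look import *
r.move_to([534.3,98.1,300],down(118))
r.move_linear([534.3,98.1,206],speed=120)
r.close(40); print("w",r.get_grip_width(),r.get_contact_force())
q=list(r.get_q()); q[6]-=rad(118-80.9); r.set_joints(q)
print(r.get_tool_pos(),r.get_contact_force(),r.get_torque())
r.ungrasp(); r.move_linear([534.3,98.1,300],speed=150)
r.move_to([600,85,400],down(90))
look("w2"); print(r.get_t())
E
```

```text
w 14.559302747349962 [-1.27818793 -2.02582052  3.73326519]
[534.27837672  98.87931892 206.26968396] [-0.74320622  3.52912813  0.88592737] [ 0.89562431  0.28313201 -0.09363856]
rim 1604 [534.80584935  98.23167538] 1.4114308186777311
chute 849 [522.40914363  20.1514905 ] 1.1605290028536115
handle 1190 ((534.6912231445312, 98.89900970458984), (16.06907081604004, 69.83019256591797), 80.97036743164062)
bar deg -9.063645
chute dir -99.02148804191471
chute dir -98.86487649531718
handle [(0.82, [530.3, 100.2, 222.6])]
label [(0.6, [516.6, -23.9, 79.1])]
chute_mouth [(0.58, [581.8, -191.8, -0.4]), (0.56, [524.7, 21.5, 177.9])]
9.675
```

View pics/w2.png

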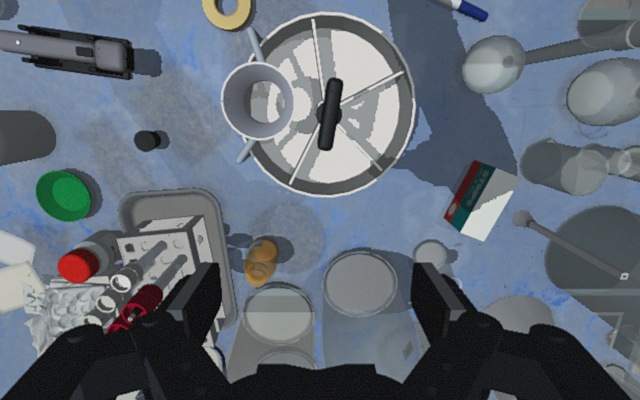

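The w2 picture shows the wide compartment under the funnel at (258,101), with the handle bar at (330,114) perpendicular to the chute direction. The fits agree to about 0.1°, so the tray is at 0. Next is a closer look at the scanner.

```bash
python3 - <<'E'
from h import *
r.move_to([525,-268,340],down(82.5))
im,W=cloud("wrist"); cv2.imwrite("pics/w3.png",im[:,:,::-1]); np.save("W3.npy",W)
marks("wrist","scanner_grip","scanner_window","rest","stopper_centre")
s=finder.trace("wrist","scanner")[0]; print(s["p"],s["pixels"].sum())
P=W[s["pixels"]]; P=P[np.isfinite(P[:,0])]; u=np.array([np.cos(rad(82.5)),np.sin(rad(82.5))]);n=np.array([-u[1],u[0]])
print("z",np.percentile(P[:,2],[5,50,95]))
top=P[(P[:,2]>60)&(P[:,2]<75)]
a=(top[:,:2]-[450,-279])@u; b=(top[:,:2]-[450,-279])@n
print("along",np.percentile(a,[.5,2,98,99.5]))
for lo in range(-90,100,15):
    k=(a>lo)&(a<lo+15)
    if k.sum()>20: print(lo,k.sum(),np.percentile(b[k],[2,98]).round(1),np.percentile(b[k],[2,98]).mean().round(1),np.median(top[k][:,2]).round(1))
for pos,A in(([450,-279,31],-7.5),([475,-184,59],-9),([525,-268,150],81)):
    print(np.round(r.inverse_kinematics(pos,down(A)),2))
print(r.get_t())
E
```

```text
scanner_grip [(0.84, [445.9, -280.0, 48.3])]
scanner_window [(0.88, [458.9, -185.3, 47.8]), (0.65, [516.9, -27.4, 81.2])]
rest [(0.72, [448.8, -279.3, 0.6])]
stopper_centre [(0.88, [583.9, -192.8, 13.0])]
0.75 3359
z [58.44679877 64.00951449 67.61129007]
along [-83.28000096 -79.70133128  89.4087242   91.86592722]
-90 135 [-11.1  12.7] 0.8 63.0
-75 226 [-11.   12.7] 0.8 63.7
-60 236 [-11.   12.7] 0.9 63.9
-45 229 [-10.9  12.8] 0.9 63.7
-30 232 [-10.9  12.8] 0.9 63.8
-15 241 [-10.8  12.9] 1.0 63.6
0 224 [-11.5  12.9] 0.7 63.8
15 245 [-12.1  13. ] 0.4 63.7
30 225 [-12.  13.] 0.5 64.5
45 282 [-14.9  17.9] 1.5 65.0
60 360 [-18.2  19.2] 0.5 66.9
75 352 [-18.2  19.2] 0.5 66.6
90 48 [-14.4  15.8] 0.7 64.0
[ 0.67  0.6  -0.31  2.01  0.32  0.58  0.01]
[ 0.51  0.54 -0.33  2.03  0.3   0.61 -0.18]
[ 0.84  0.58 -0.71  1.73  0.44  1.    1.38]
11.3417
```

View pics/w3.png

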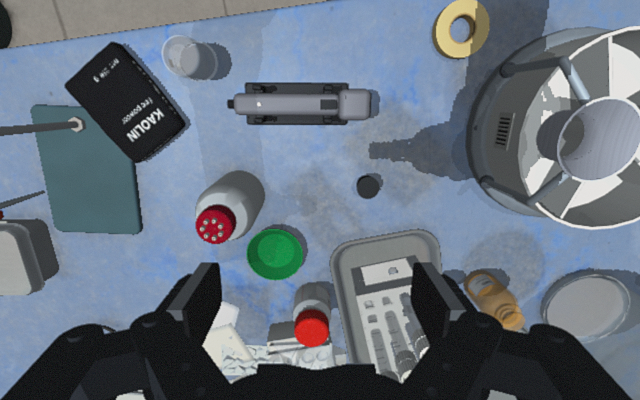

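The w3 picture shows the scanner in its rest at (300,103), with its head to the right and clear space around it, the stopper at (369,186) and the wide label between the chute legs at (503,130). The fit gives the grip at (449,-279.6) and yaw 82.5°.

```bash
python3 - <<'E'
from h import *
G=np.array([449.1,-279.6]); 
r.move_to([*G,200],down(-7.5)); r.move_linear([*G,31],speed=120)
r.close(80); print("w",r.get_grip_width(),r.get_contact_force())
r.move_linear([*G,90],speed=80); print("w",r.get_grip_width(),r.get_contact_force())
r.move_linear([489.6,-186,59],down(-9),speed=80); r.dwell(.3); 
im,W=cloud("wrist"); cv2.imwrite("pics/w4.png",im[:,:,::-1]); np.save("W4.npy",W)
marks("wrist","scanner_window","label","scanner_grip")
print(r.get_tool_pos(),r.get_t())
cams.grab_frame("top");marks("top","scanner_window","label","scanner_grip")
im,W=cloud("scene");cv2.imwrite("pics/s4.png",cv2.resize(im[180:320,200:430,::-1],None,fx=3,fy=3));marks("scene","scanner_window","label","scanner_grip")
E
```

```text
w 25.368168608942664 [-1.70638001  0.72684109  6.80420461]
w 25.667013297309804 [ 0.67576743  0.0598621  -1.73153384]
scanner_window [(0.86, [501.8, -88.3, 72.7])]
label []
scanner_grip [(0.73, [583.5, -191.7, 10.9]), (0.64, [484.2, -185.2, 77.7])]
[ 489.58623844 -186.02348633   58.99639315] 17.6167
scanner_window [(0.62, [507.5, -89.6, 78.2])]
label [(0.93, [515.2, -15.8, 73.4])]
scanner_grip []
scanner_window [(0.77, [500.0, -93.3, 79.1]), (0.2, [516.7, -23.3, 79.0])]
label [(0.75, [519.4, -20.7, 78.2])]
scanner_grip [(0.81, [491.8, -190.6, 76.4])]
```

View pics/w4.png

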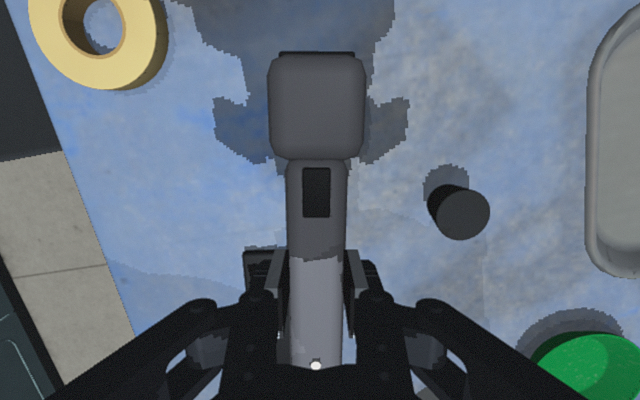

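View pics/s4.png

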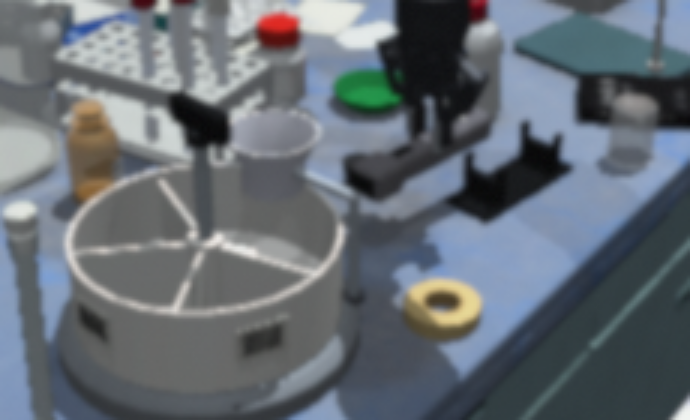

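The w4 picture shows the scanner straight in the fingers with the head at (316,105), and the s4 picture shows it level and pointing at the tray below the chute. I'll check its yaw and pitch numerically, then hold.

```bash
python3 - <<'E'
from h import *
W=np.load("W4.npy"); t=np.array([489.6,-186.0]); u=np.array([np.cos(rad(81)),np.sin(rad(81))]);n=np.array([-u[1],u[0]])
P=W.reshape(-1,3); P=P[np.isfinite(P[:,0])]; a=(P[:,:2]-t)@u; b=(P[:,:2]-t)@n
k=(abs(b)<26)&(P[:,2]>85)&(P[:,2]<102)&(a>22); P,a,b=P[k],a[k],b[k]
print("front",np.percentile(a,[98,99.7]))
for lo in range(22,100,8):
    k=(a>lo)&(a<lo+8); c=k&(abs(b)<8)
    if c.sum()>20: print(lo,np.percentile(b[k],[1,99]).round(1),np.percentile(b[k],[1,99]).mean().round(2),np.median(P[c][:,2]).round(1))
E
```

```text
front [94.0461762  95.22153076]
22 [-12.7  14.1] 0.74 91.6
30 [-12.5  14. ] 0.75 93.2
38 [-12.6  14.1] 0.72 93.3
46 [-12.1  13.6] 0.75 91.1
54 [-18.   19.2] 0.61 93.5
62 [-18.6  20. ] 0.7 94.5
70 [-18.7  20. ] 0.66 94.5
78 [-18.7  19.9] 0.57 94.5
86 [-17.5  18.9] 0.7 93.2
94 [-13.9  15. ] 0.58 87.5
```

The scanner is level and square, with its window 70 mm from the label. I'll hold it there and then put it back.

```bash
python3 - <<'E'
from h import *
r.dwell(1.6)
G=np.array([449.1,-279.6])
r.move_linear([*G,90],down(-7.5),speed=90); r.move_linear([*G,31.5],speed=60)
print(r.get_contact_force()); r.ungrasp(); r.dwell(.2)
r.move_linear([*G,180],speed=120)
r.move_to([525,-240,300],down(82.5))
im,W=cloud("wrist"); cv2.imwrite("pics/w5.png",im[:,:,::-1])
marks("wrist","scanner_grip","scanner_window","rest","stopper_centre")
p=sel(W,(583,-193),40,22,40); print("stop",len(p),cv2.minEnclosingCircle(p[:,:2].astype(np.float32)),np.median(p[:,2]))
s=finder.trace("wrist","scanner")[0]["pixels"]; P=W[s]; P=P[np.isfinite(P[:,0])]
u=np.array([np.cos(rad(82.5)),np.sin(rad(82.5))]);n=np.array([-u[1],u[0]])
P=P[(P[:,2]>60)&(P[:,2]<75)]; a=(P[:,:2]-G)@u; b=(P[:,:2]-G)@n; print(np.percentile(a,[.5,99.5]))
for lo in range(-75,90,30):
    k=(a>lo)&(a<lo+15)
    if k.sum()>20: print(lo,np.percentile(b[k],[2,98]).mean().round(1),np.median(P[k][:,2]).round(1))
print(r.get_t())
E
```

```text
[-1.9735676   1.0754381   1.56581671]
scanner_grip [(0.79, [445.8, -278.5, 49.9])]
scanner_window [(0.59, [460.1, -185.2, 46.3])]
rest [(0.91, [450.5, -280.0, 1.3]), (0.61, [791.2, -11.7, 0.5])]
stopper_centre [(0.71, [585.4, -191.3, 13.9])]
stop 469 ((582.2471923828125, -194.02244567871094), 17.276281356811523) 29.129190563003927
[-82.13781193  93.48962183]
-75 1.2 63.7
-45 1.2 63.6
-15 1.1 63.7
15 1.1 63.8
45 1.0 64.7
75 0.9 66.6
25.775
```

View pics/w5.png

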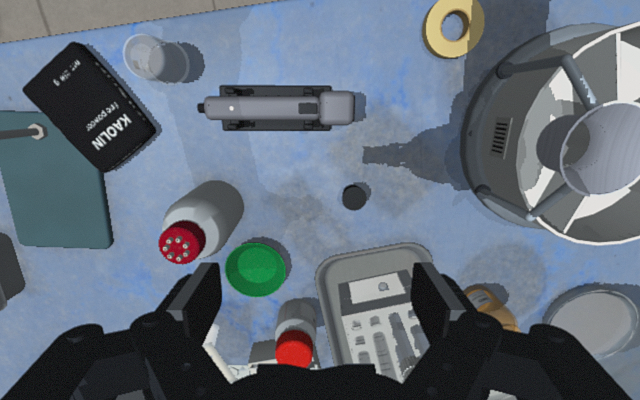

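The w5 picture shows the scanner lying level in its rest at (280,107) as before, and the stopper at (354,197) with free space for the fingers along y. Next is the stopper.

```bash
python3 - <<'E'
from h import *
S=[583,-193.8]
r.move_to([*S,120],down(81)); r.move_linear([*S,6],speed=100)
r.close(30); print("w",r.get_grip_width(),r.get_contact_force())
r.move_linear([*S,260],speed=180); print("w",r.get_grip_width())
r.move_to([522.2,20,270],down(-9))
im,W=cloud("wrist"); cv2.imwrite("pics/w6.png",im[:,:,::-1]); marks("wrist","stopper_centre")
print("w",r.get_grip_width(),r.get_tool_pos(),r.get_t())
E
```

```text
w 0.14065595628874525 [-0.44436077  0.9060712   0.6514448 ]
w -0.10944805166555724
stopper_centre [(0.57, [583.2, -193.2, 11.8])]
w -0.17570255484893524 [522.32112195  19.49206595 269.76183435] 31.8417
```

View pics/w6.png

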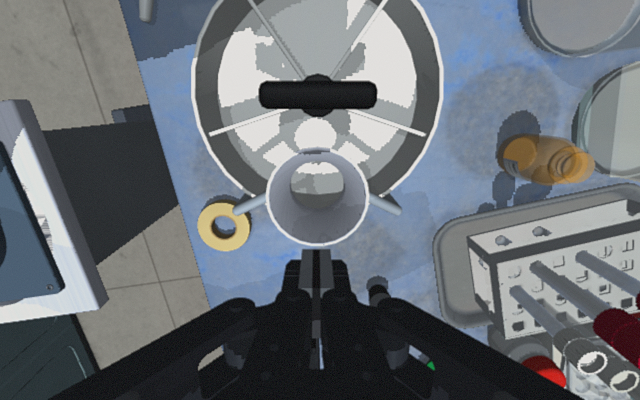

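The w6 picture shows shut, empty fingers above the funnel at (316,200), so the stopper was missed. I'll look at it again from close by.

```bash
python3 - <<'E'
from h import *
r.move_to([560,-100,260],down(81)) 
r.ungrasp()
r.move_to([640,-193,230],down(81))
im,W=cloud("wrist"); cv2.imwrite("pics/w7.png",im[:,:,::-1]); np.save("W7.npy",W)
marks("wrist","stopper_centre")
p=sel(W,(583,-193),45,6,45); print(len(p),cv2.minAreaRect(p[:,:2].astype(np.float32)),np.percentile(p[:,2],[5,25,50,75,95,99]))
t=p[p[:,2]>22]; print("top",len(t),cv2.minEnclosingCircle(t[:,:2].astype(np.float32)),cv2.minAreaRect(t[:,:2].astype(np.float32)))
for z in range(0,36,4):
    q=sel(W,(583,-193),45,z,z+4); 
    if z>3 and len(q): print(z,len(q),q[:,:2].min(0).round(),q[:,:2].max(0).round())
k=cams.calibration("wrist"); uv=cv2.projectPoints(np.array([[583.,-193,15]]),k["rvec"],k["tvec"],k["K"],None)[0].ravel(); print(uv,r.get_t())
x,y=np.clip(uv.astype(int),[120,90],[520,310]); cv2.imwrite("pics/w7c.png",cv2.resize(im[y-90:y+90,x-120:x+120,::-1],None,fx=3,fy=3))
E
```

```text
stopper_centre [(0.83, [584.6, -192.2, 13.4])]
803 ((582.7003784179688, -194.3108673095703), (32.9633903503418, 32.99538803100586), 81.0870361328125) [27.77280045 28.58755545 29.08700441 29.60992005 30.36025063 30.94156371]
top 803 ((582.6231689453125, -193.9574737548828), 17.26105499267578) ((582.7003784179688, -194.3108673095703), (32.9633903503418, 32.99538803100586), 81.0870361328125)
24 61 [ 566. -211.] [ 598. -177.]
28 742 [ 566. -211.] [ 600. -177.]
[306.48689104 120.9787881 ] 34.7417
```

View pics/w7c.png

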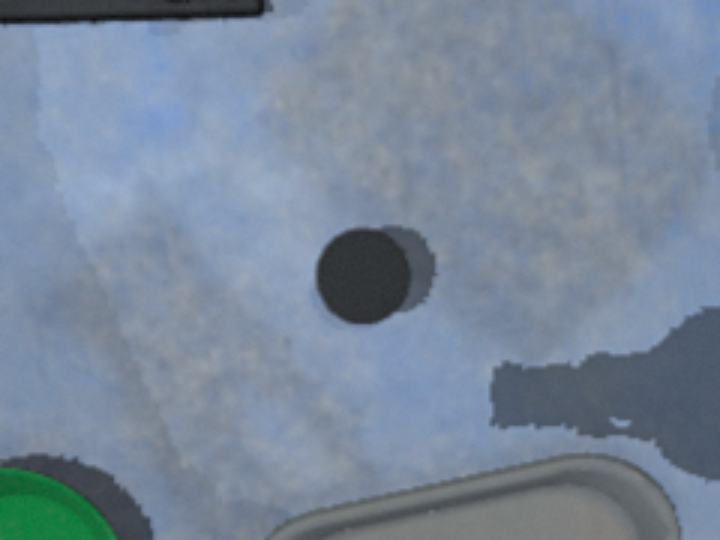

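The w7c picture shows the stopper upright and unmoved at (363,275), so the pads closed too high on it. I'll grip lower.

```bash
python3 - <<'E'
from h import *
S=[583.2,-193.8]
r.move_to([*S,120],down(81)); r.move_linear([*S,-4],speed=100)
print(r.get_tool_pos(),r.get_contact_force())
r.close(25); print("w",r.get_grip_width(),r.get_contact_force(),r.get_gripper_force())
if r.get_grip_width()>20:
    r.move_linear([*S,260],speed=120); print("w",r.get_grip_width())
print(r.get_t())
E
```

```text
[ 583.6672502  -193.88032008   -3.34610067] [ 0.11851293  0.19153619 -0.22330219]
w 31.97477248596931 [-0.21956523 -0.27986838  4.65127093] 24.64518752123695
w 32.172881084770545
39.5917
```

```bash
python3 - <<'E'
from h import *
C=[522.3,19.9]
r.move_to([*C,270],down(-9)); print("w",r.get_grip_width())
r.move_linear([*C,192],speed=100); r.dwell(.3); print(r.get_tool_pos(),r.get_contact_force())
r.ungrasp(); r.dwell(.6)
r.move_linear([*C,300],speed=150)
r.move_to([600,85,400],down(90))
from look import look
look("w8"); marks("wrist","stopper_centre","stopper")
W=np.load("w8.npy"); s=finder.trace("wrist","stopper"); 
for m in s[:2]: P=W[m["pixels"]]; print(m["p"],len(P),np.nanmedian(P,0).round())
p=cams.grab_frame("scene"); marks("scene","stopper_centre","tape","amber_bottle","small_beaker","scanner_grip")
cams.grab_frame("top"); marks("top","stopper_centre","tape","amber_bottle","small_beaker","scanner_grip")
print(r.get_t())
E
```

```text
w 32.40588215152528
[522.4938653   19.90676327 192.37476325] [ 0.41963059 -0.29390585 -0.22272853]
rim 1585 [534.83892242  98.25994277] 1.435226615417298
chute 848 [522.46346549  20.19180255] 1.1584076327868684
handle 1179 ((534.818603515625, 98.86231994628906), (16.00729751586914, 69.86758422851562), 80.89781188964844)
bar deg -9.050111
chute dir -99.00764502523923
chute dir -98.92535048675703
handle [(0.61, [534.2, 100.3, 225.0])]
label [(0.95, [515.8, -25.8, 81.9]), (0.5, [387.2, -48.7, 1.0])]
chute_mouth [(0.94, [523.5, 20.4, 179.2]), (0.41, [512.5, -26.4, 82.9])]
stopper_centre [(0.85, [520.0, 20.1, 50.8])]
stopper [(0.93, [518.9, 20.1, 37.8])]
0.86 469 [517.  21.  67.]
stopper_centre [(0.49, [515.5, 20.0, 53.4])]
tape [(0.92, [383.2, -49.4, 2.0])]
amber_bottle [(0.61, [792.9, -7.2, -0.6])]
small_beaker [(0.86, [371.4, -419.6, 1.2]), (0.21, [790.7, -7.1, -0.2])]
scanner_grip [(0.95, [451.9, -283.9, 49.6])]
stopper_centre [(0.63, [520.1, 22.3, 48.8]), (0.42, [790.4, -7.2, 4.9])]
tape [(0.74, [383.3, -47.8, 0.7]), (0.18, [372.5, -418.8, -0.0])]
amber_bottle [(0.83, [788.0, -8.4, 3.5])]
small_beaker [(0.75, [375.1, -422.1, -0.6]), (0.72, [461.4, -183.4, 52.1])]
scanner_grip [(0.64, [447.2, -276.2, 51.5])]
46.7
```

The stopper stands on the tray floor at (520,20,~38) in the wide compartment, and nothing else has moved.

```bash
python3 -c "
from bench import r
print(r.finish_job())"
```

```text
the job is handed in; nothing more can be done
None
```

The job is done and handed in at about 47 s: the wide compartment is centred, its label was scanned from about 7 cm, the scanner is back in its rest, and the stopper is in the wide compartment (gripped on the second try); the tape, bottle and beaker are where they stood.

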